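# Put the weighing-bench vessels back on their own stations

## Robot

A 6-joint arm with a two-finger parallel gripper is mounted at the origin on the work surface. World frame = base frame: x ahead of the robot, y to its left, z up, the work surface at z = 0. Lengths are in mm, angles in degrees, forces in N, time in s.
With the tool pointing down it reaches from about 300 to 850 mm from the base axis. Payload 4.2 kg.
Tool frame: the origin (TCP) lies midway between the tips of the shut fingers; the grasp point (between the pads) lies 19 mm behind it; z points along the fingers, x is the direction in which the jaws open and shut, and the axes are right-handed (so a half turn about z gives the same grasp; the last joint's range is limited). The gripper opens to 91 mm and grips with 3 to 60 N. Pads are 32 mm wide; open, the fingers measure 118 mm over their backs; the gripper's body (76 mm by 178 mm) begins 60 mm behind the grasp point.
Start: joints at [61.937, 18.312, 89.639, -0, 72.044, -1.146], TCP at [260.312, 512.719, 213.976] pointing down, gripper open.
Joint ranges: [-177.97, 177.97], [-48.28, 115.42], [12.27, 149.76], [-77.06, 257.06], [2.81, 150.46], [-146.56, 146.56]. Speed limits (degrees/s): [147.25, 147.25, 180, 180, 180, 180].

## Interface

Orientations are given as [roll, pitch, yaw] about the fixed x, y, z axes, in that order (R = Rz(yaw) Ry(pitch) Rx(roll)).
In Python, from workcell import env gives the robot as it stands. The module is installed in compiled form; this text tells all that it offers.
- The arm moves only by the tool drive_tool, never from a script. Its argument "series" is a list of rows, each a list of 3 entries, a list of its own where there are three numbers: the closure, from 0 (fully open) to 1 (shut), then the shift along the tool's x, y, z in mm, then the turn, a rotation vector about the tool's x, y, z in rad. In form: [[gripper, [dx, dy, dz], [rx, ry, rz]], ...]. A call has exactly 5 rows; each row is the pose to reach, as a shift and turn from the pose commanded when the call began, along the tool's axes at that moment; what a row does not reach only later rows make up. A row lasts 1/10 s, in which the tool goes at most 50 mm and 8.59 degrees, less where a joint would pass 70% of its speed; a pose out of reach is approached as far as the arm can. A call with a gripper value outside its range is refused whole. The fingers move at their own pace and stop on an object; "squeeze" is the grip in N (left out, the last holds). Time passes only in rows, so rows that repeat a pose let the fingers close, or fill a call up. It gives the time, the measured TCP pose, the force and the opening at its end, in the units of the state.
- env.state(): the state, without advancing time (a new reading comes with each control period).
- env.grab_frame(name): name is "scene" or "top" or "wrist"; returns a dict with "image" (400x640x3 uint8, red, green, blue), "K" (3x3 intrinsics, pixels), "origin" and "orientation" of the camera in the world. Camera axes: x right, y down, z forward; pixel columns grow to the right and rows downward; lengths in mm; the calibration is good to about 2 mm. A picture is of the moment at which its call begins. There is no depth.
- env.job_done(): hands the job in, once; it reports no verdict.
The state is a dict: "time_s": time; "qpos": joint angles; "qvel": joint speeds; "effort": joint torques, N m; "ee_pos": TCP position; "ee_rot": TCP orientation; "force": force on the tool from outside, world axes, zero at the start; "torque": the same for the moment, N m; "gripper_width": finger opening in mm.
Only numpy, scipy, OpenCV 4.12 (cv2) and the standard library are available. Lean on these libraries where they do the work, as an engineer would, in place of code of your own. Each camera call takes 0.05 s, during which the arm holds its last target.

## Task

After cleaning, the three vessels were put back in each other's places: the open beaker belongs on the magnetic stirrer, the low jar on the balance pan and the tall bottle in the white spill tray. Swap them round, parking one on the empty round rubber mat on the way, so that each stands upright in the middle of its own station and the mat is empty again. Set the vessels down gently, never drop one or knock one over, and leave the tube rack, the calculator and the tip box where they are.

Things in the scene. Friction and masses are not known exactly. Their poses are not given: they have to be found in the camera images.
- beaker_center (a point): Open white plastic beaker, round, loose: straight-sided, outside diameter 52 mm, 70 mm tall, wall 3 mm, about 70 g. The point is on its axis half-way up, 35 mm over its underside; z is its axis, up. It starts on the balance pan.
- jar_center (a point): Low wide amber jar with a broad black lid, round, loose: body diameter 60 mm, lid diameter 62 mm over the top 14 mm, 50 mm tall, about 140 g. The point is on its axis half-way up, 25 mm over its underside; z is its axis, up. It starts in the spill tray.
- bottle_center (a point): Tall slim amber bottle with paper label and narrow black cap, round, loose: body diameter 48 mm from the bottom up to 60 mm, then a sloping shoulder, cap diameter 31 mm from 72 mm up to the top at 90 mm, about 150 g. The point is on its axis half-way up, 45 mm over its underside; z is its axis, up. It starts on the stirrer.
- stirrer_plate (a point): Magnetic stirrer, the beaker's place: grey case 150 x 125 mm with a square white plate 112 mm wide on top and a black knob on its front, fixed. The point is the centre of the plate's flat upper face, 56 mm over the bench; x points away from the knob side, z up.
- balance_pan (a point): Balance, the jar's place: low white case 150 x 125 mm with a dark display in front and a round steel pan 104 mm in diameter, fixed and rigid. The point is the centre of the pan's flat upper face, 42 mm over the bench; x points away from the display side, z up.
- tray_floor (a point): Spill tray, the bottle's place: square white plastic tray 130 mm wide outside, walls 4 mm thick and 12 mm high over the bench, fixed. The point is the centre of its inner floor, 4 mm over the bench, so the rim stands 8 mm over it; z up.
- mat_top (a point): Spare parking spot: flat round black rubber mat, 116 mm in diameter, 4 mm thick, empty at the start, fixed. The point is the centre of its upper face, 4 mm over the bench; z up.
- tube_rack: Bystander: white tube rack 75 x 120 mm with small tubes, 45 mm tall in all. Origin at the centre of its underside. Not to be disturbed.
- calculator: Bystander: flat grey calculator 125 x 72 mm, 15 mm tall. Origin at the centre of its underside. Not to be disturbed.
- tip_box: Bystander: blue pipette-tip box with clear lid, 85 x 120 mm, 57 mm tall. Origin at the centre of its underside. Not to be disturbed.

How it is judged:
By the outcome, as a careful person would: the job done as asked, in the order asked, and still so for the second after the job is handed in, with the robot touching nothing.
It also fails if it takes over 115 s, if anything falls off the work surface, if the arm or the gripper's body presses on something with over 40 N, if the wrist force passes 120 N, or if a joint passes its speed limit or range.

## Working session

There is one attempt and no reset: what is moved stays moved. The work goes in short steps, Python scripts to look and compute and a tool call to move; the robot and the scene stay as the last step left them, time stands still between calls to the robot, and variables do not carry over. Pictures are saved under pics/ and viewed, and the job is handed in when it is done.

Besides the shell and the picture viewer there is one more tool, called as a command line: name --argument value ..., lists and objects as JSON in quotes. drive_tool: Moves the arm, as the interface text tells. Its arguments: {"type":"object","properties":{"series":{"type":"array","items":{"type":"array"}},"squeeze":{"type":"number"}},"required":["series"]}

```bash
mkdir -p pics; python3 - <<'E'
from workcell import env
import cv2
s=env.state(); print({k:s[k] for k in('time_s','ee_pos','ee_rot','force','gripper_width')})
for n in('scene','top'):
    f=env.grab_frame(n); cv2.imwrite(f'pics/{n}0.png',f['image'][...,::-1]); print(n,f['K'],f['origin'],f['orientation'])
E
```

```text
{'time_s': 0.0, 'ee_pos': array([260.05547915, 512.27381092, 213.12961826]), 'ee_rot': array([-1.79997013e+02,  9.97641022e-02,  6.30827708e+01]), 'force': array([ 0.75337643,  0.58040699, -1.10059174]), 'gripper_width': 91.39694064441517}
scene [[459.89395837   0.         315.43904358]
 [  0.         459.89395837 205.27816116]
 [  0.           0.           1.        ]] [1297.34929361  364.54055181  806.7563008 ] [-132.7008111     0.44872264  116.56392239]
top [[404.02798041   0.         317.48541195]
 [  0.         404.02798041 197.69903652]
 [  0.           0.           1.        ]] [ 370.31375563   10.38675395 1183.72735529] [-168.07064148    0.27565714  -97.17998306]
```

View pics/top0.png

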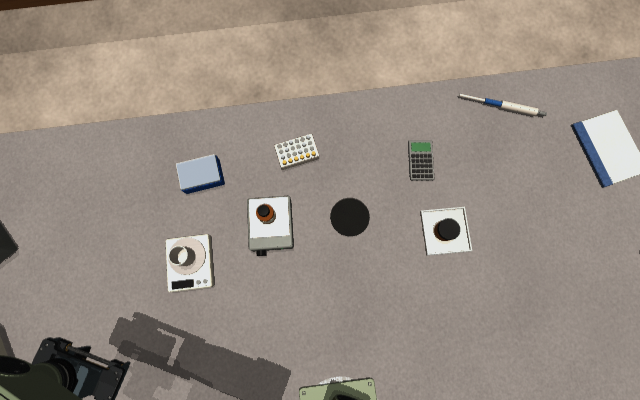

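View pics/scene0.png

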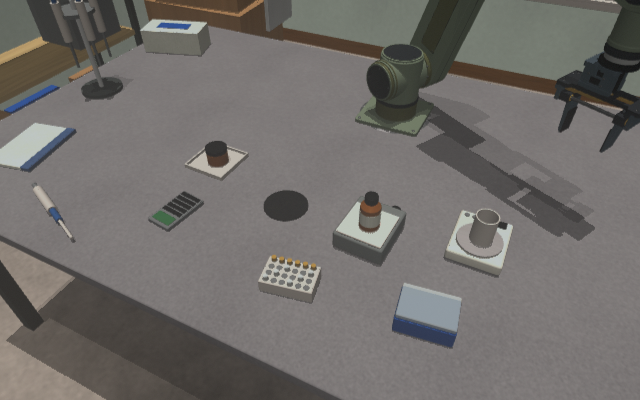

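```bash
cat > h.py <<'E'
import numpy as np,cv2
from scipy.spatial.transform import Rotation as R
from workcell import env
def bp(f,u,v,z):
    d=R.from_euler('xyz',f['orientation'],degrees=True).as_matrix()@np.linalg.inv(f['K'])@[u,v,1]
    o=np.array(f['origin']); return o+d*(z-o[2])/d[2]
def pj(f,p):
    q=R.from_euler('xyz',f['orientation'],degrees=True).as_matrix().T@(np.atleast_2d(p)-f['origin']).T
    q=f['K']@q; return (q[:2]/q[2]).T
def crop(img,x,y,w,h,s,name): cv2.imwrite(name,cv2.resize(img[y:y+h,x:x+w,::-1],None,fx=s,fy=s,interpolation=cv2.INTER_CUBIC))
E
python3 - <<'E'
from h import *
f=env.grab_frame('top'); np.save('top.npy',f,allow_pickle=True)
g=env.grab_frame('scene'); np.save('scene.npy',g,allow_pickle=True)
crop(f['image'],150,180,160,120,5,'pics/tA.png')
crop(f['image'],320,180,160,120,5,'pics/tB.png')
crop(g['image'],320,180,200,100,4,'pics/sA.png')
crop(g['image'],170,120,160,120,5,'pics/sB.png')
E
```

```text
(no output)
```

View pics/tA.png

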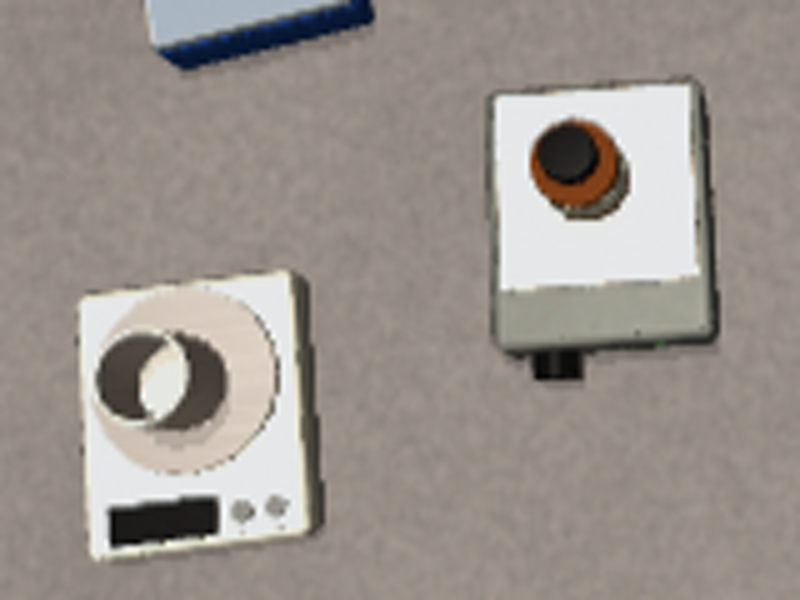

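View pics/tB.png

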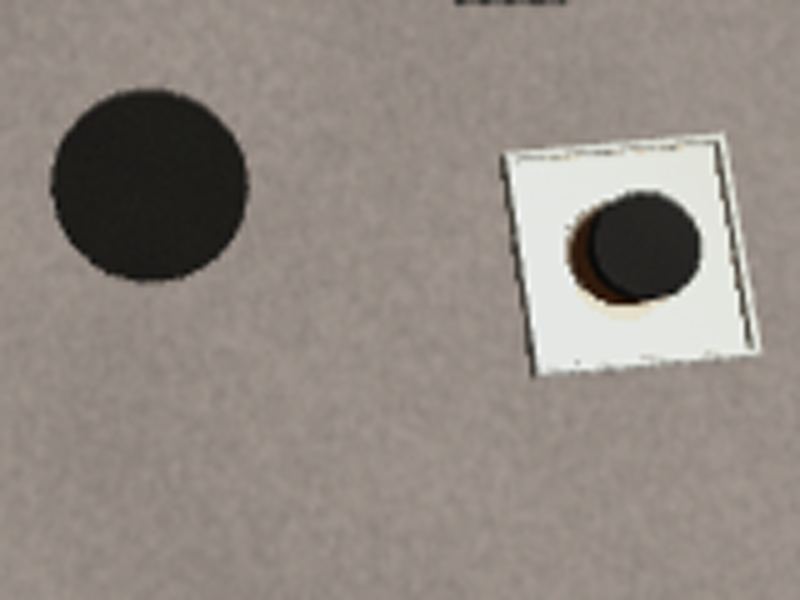

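View pics/sA.png

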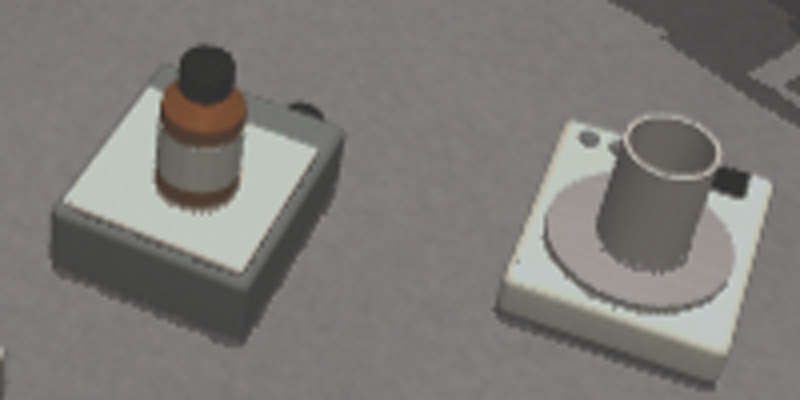

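View pics/sB.png

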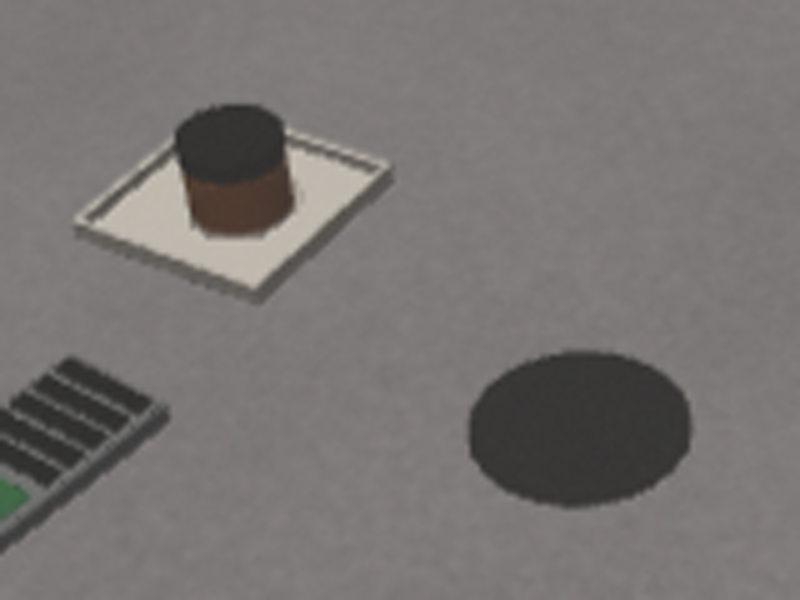

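```bash
python3 - <<'E'
from h import *
f=np.load('top.npy',allow_pickle=True).item();g=np.load('scene.npy',allow_pickle=True).item()
tA=lambda x,y,z:bp(f,150+x/5-.4,180+y/5-.4,z)[:2].round(1)
tB=lambda x,y,z:bp(f,320+x/5-.4,180+y/5-.4,z)[:2].round(1)
sA=lambda x,y,z:bp(g,320+x/4-.4,180+y/4-.4,z)[:2].round(1)
sB=lambda x,y,z:bp(g,170+x/5-.4,120+y/5-.4,z)[:2].round(1)
print('cap',tA(568,153,146),sA(208,61,146))
print('beaker',tA(143,378,112),sA(673,147,112))
print('pan',tA(186,381,42),sA(640,240,42), tA(93,381,42),tA(280,381,42))
print('jar',tB(646,245,54),sB(231,143,54))
print('mat',tB(150,185,4),sB(580,428,4))
c=np.array([tA(*p,56) for p in[(495,97),(690,84),(699,275),(502,290)]]);print('plate',c.tolist(),c.mean(0))
c=np.array([sA(*p,56) for p in[(155,87),(318,150),(243,272),(64,203)]]);print('plate',c.tolist(),c.mean(0))
c=np.array([tB(*p,12) for p in[(503,155),(724,133),(761,352),(535,376)]]);print('tray',c.tolist(),c.mean(0))
c=np.array([sB(*p,12) for p in[(391,167),(76,222)]]);print('tray',c.tolist(),c.mean(0))
print('tiptop',tA(180,68,0))
print(env.state()['time_s'])
E
```

```text
cap [573.2 132.7] [575.8 134.2]
beaker [488.1 370.9] [494.1 373.6]
pan [491.1 370.5] [498. 373.] [497.7 422.4] [484.5 318.1]
jar [ 473.3 -368.8] [ 482.3 -361.1]
mat [ 549.7 -102.1] [555.6 -99.3]
plate [[628.4, 181.5], [621.9, 70.2], [512.5, 77.2], [518.0, 187.5]] [570.2 129.1]
plate [[513.9, 82.7], [522.8, 189.3], [631.9, 183.9], [627.3, 74.2]] [573.975 132.525]
tray [[540.1, -309.8], [536.7, -441.1], [407.9, -436.6], [410.7, -305.1]] [ 473.85 -373.15]
tray [[415.6, -303.5], [538.3, -435.8]] [ 476.95 -369.65]
tiptop [682.8 376.4]
0.2
```

drive_tool --series '[[0, [-18, 40, -3], [0, 0, 0.1]], [0, [-38, 88, -6], [0, 0, 0.22]], [0, [-58, 136, -9], [0, 0, 0.34]], [0, [-78, 182, -12], [0, 0, 0.45]], [0, [-98, 226, -15], [0, 0, 0.55]]]' --squeeze 15

```text
time_s: 0.7
ee_pos: [416.6, 323.6, 228.8]
ee_rot: [-180.0, -0.0, 31.3]
force: [1.3, 0.3, -0.1]
gripper_width: 91.0
```

```bash
cat >> h.py <<'E'
def to_tool(rot,d): return (R.from_euler('xyz',rot,degrees=True).as_matrix().T@np.array(d)).round(2)
E
python3 - <<'E'
from h import *
s=env.state();print(s['ee_pos'],s['ee_rot'],s['time_s'],s['qpos'])
y=63.083-np.degrees(.55);c=np.array([260.312,512.719,213.976])
c=c+R.from_euler('xyz',[180,0,63.083],degrees=True).apply([-98,226,-15]);print(c,y)
print(to_tool([180,0,y],np.array([574.5,133.5,245])-c),np.radians(y))
E
```

```text
[416.58694531 323.61622193 228.82192839] [-1.79998674e+02 -7.06296957e-03  3.13464110e+01] 0.7 [3.65914509e+01 1.34800535e+01 9.42969983e+01 7.08230495e-04
 7.22157936e+01 5.24482351e+00]
[417.46336404 323.0259617  228.976     ] 31.57032126780472
[ 34.57 243.69 -16.02] 0.5510060520355828
```

drive_tool --series '[[0, [6, 44, -4], [0, 0, 0.11]], [0, [14, 92, -8], [0, 0, 0.22]], [0, [21, 141, -12], [0, 0, 0.34]], [0, [28, 190, -14], [0, 0, 0.45]], [0, [34.6, 238, -16], [0, 0, 0.551]]]'

```text
time_s: 1.2
ee_pos: [570.8, 138.7, 244.8]
ee_rot: [-180.0, -0.0, -0.3]
force: [1.3, 0.4, -0.8]
gripper_width: 91.2
```

drive_tool --series '[[0, [3, 5, 0], [0, 0, 0]], [0, [3, 5, 0], [0, 0, 0]], [0, [3, 5, 0], [0, 0, 0]], [0, [3, 5, 0], [0, 0, 0]], [0, [3, 5, 0], [0, 0, 0]]]'

```text
time_s: 1.7
ee_pos: [572.0, 136.8, 244.9]
ee_rot: [-180.0, 0.0, 0.1]
force: [0.5, 0.3, -0.3]
gripper_width: 91.4
```

```bash
python3 - <<'E'
from h import *
s=env.state();print(s['ee_pos'],s['ee_rot'],s['time_s'],s['qpos'])
f=env.grab_frame('wrist');print(f['K'],f['origin'],f['orientation']);cv2.imwrite('pics/w1.png',f['image'][...,::-1])
np.save('w1.npy',f,allow_pickle=True)
E
```

```text
[571.96802266 136.83436307 244.9067329 ] [-1.79984971e+02  4.55674356e-03  1.25101948e-01] 1.7 [1.23248621e+01 1.85325651e+01 8.48229531e+01 1.60870493e-02
 7.66457603e+01 1.21960449e+01]
[[279.25152228   0.         323.52993695]
 [  0.         279.25152228 202.88553361]
 [  0.           0.           1.        ]] [571.40140467 219.96833198 416.11438256] [ 1.62909665e+02 -3.25246796e-03  1.40051488e-01]
```

View pics/w1.png

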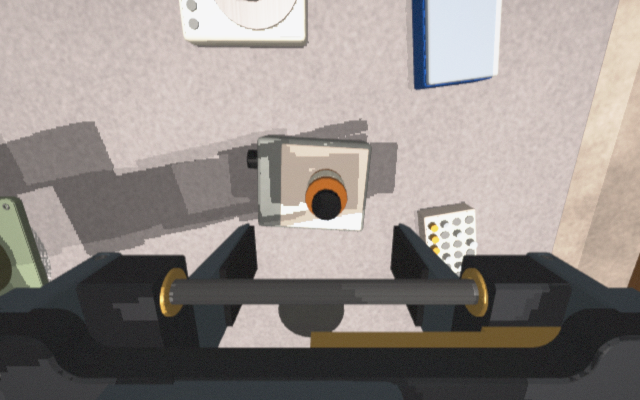

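```bash
python3 - <<'E'
from h import *
f=env.grab_frame('wrist')
s=env.state();print(s['ee_pos'],s['ee_rot'],s['time_s'])
np.save('w1.npy',f,allow_pickle=True)
crop(f['image'],240,120,160,120,5,'pics/w1c.png')
E
```

```text
[572.21501476 136.51446678 244.95035386] [-1.79989220e+02 -5.92188686e-03  9.67393339e-02] 1.8
```

View pics/w1c.png

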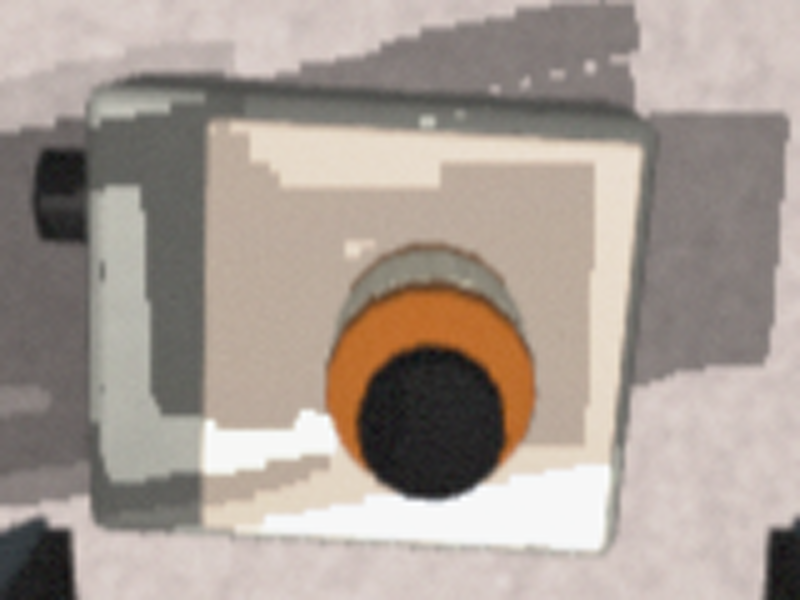

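```bash
python3 - <<'E'
from h import *
f=np.load('w1.npy',allow_pickle=True).item()
w=lambda x,y,z:bp(f,240+x/5-.4,120+y/5-.4,z)[:2].round(1)
print('cap',w(431,421,146), w(358,421,146),w(504,421,146))
c=np.array([w(*p,56) for p in[(207,118),(648,142),(606,553),(202,525)]]);print(c.tolist(),c.mean(0))
E
```

```text
cap [574.1 135.8] [559.3 135.8] [588.9 135.8]
[[517.8, 188.0], [629.8, 182.3], [623.8, 69.5], [511.7, 77.6]] [570.775 129.35 ]
```

drive_tool --series '[[0, [2, 2, 30], [0, 0, 0]], [0, [2, 2, 72], [0, 0, 0]], [0, [2, 2, 115], [0, 0, 0]], [0, [2, 2, 150], [0, 0, 0]], [0, [2, 2, 168], [0, 0, 0]]]'

```text
time_s: 2.3
ee_pos: [572.5, 133.7, 73.6]
ee_rot: [179.9, 0.3, 0.1]
force: [-0.9, -0.3, 0.1]
gripper_width: 91.2
```

drive_tool --series '[[0, [0, 0, 0], [0, 0, 0]], [0, [0, 0, 0], [0, 0, 0]], [0.2, [0, 0, 0], [0, 0, 0]], [0.25, [0, 0, 0], [0, 0, 0]], [0.3, [0, 0, 0], [0, 0, 0]]]'

```text
time_s: 2.8
ee_pos: [575.4, 133.8, 78.0]
ee_rot: [-180.0, -0.1, 0.0]
force: [0.4, 0.1, 0.4]
gripper_width: 70.4
```

drive_tool --series '[[0.35, [-0.5, 0, 0.5], [0, 0, 0]], [0.42, [-0.5, 0, 0.5], [0, 0, 0]], [0.5, [-0.5, 0, 0.5], [0, 0, 0]], [0.6, [-0.5, 0, 0.5], [0, 0, 0]], [1, [-0.5, 0, 0.5], [0, 0, 0]]]' --squeeze 15

```text
time_s: 3.3
ee_pos: [574.4, 133.6, 76.4]
ee_rot: [-180.0, -0.0, -0.0]
force: [0.4, 0.8, 2.0]
gripper_width: 47.7
```

drive_tool --series '[[1, [0, 0, 0], [0, 0, 0]], [1, [0, 0, 0], [0, 0, 0]], [1, [0, 0, 0], [0, 0, 0]], [1, [0, 0, 0], [0, 0, 0]], [1, [0, 0, 0], [0, 0, 0]]]'

```text
time_s: 3.8
ee_pos: [574.4, 133.6, 76.4]
ee_rot: [-180.0, -0.0, 0.0]
force: [0.2, -0.2, 1.2]
gripper_width: 47.7
```

drive_tool --series '[[1, [0, 0, -6], [0, 0, 0]], [1, [0, 0, -18], [0, 0, 0]], [1, [-1, 10, -32], [0, 0, 0]], [1, [-3, 30, -40], [0, 0, 0]], [1, [-6, 60, -44], [0, 0, 0]]]'

```text
time_s: 4.3
ee_pos: [569.2, 73.4, 122.5]
ee_rot: [-180.0, -0.2, 0.1]
force: [0.2, -0.1, -1.5]
gripper_width: 48.1
```

drive_tool --series '[[1, [-4, 38, 0], [0, 0, 0]], [1, [-8, 80, 0], [0, 0, 0]], [1, [-12, 120, 0], [0, 0, 0]], [1, [-15, 155, 0], [0, 0, 0]], [1, [-16, 175, 0], [0, 0, 0]]]'

```text
time_s: 4.8
ee_pos: [551.8, -104.7, 121.7]
ee_rot: [179.9, -0.1, -0.1]
force: [-0.6, 1.3, -1.8]
gripper_width: 48.2
```

drive_tool --series '[[1, [0, 0, 10], [0, 0, 0]], [1, [0, 0, 25], [0, 0, 0]], [1, [0, 0, 45], [0, 0, 0]], [1, [0, 0, 62], [0, 0, 0]], [1, [0, 0, 75], [0, 0, 0]]]'

```text
time_s: 5.3
ee_pos: [551.8, -100.8, 44.5]
ee_rot: [-180.0, 0.0, 0.0]
force: [-0.1, -1.2, -0.9]
gripper_width: 47.6
```

drive_tool --series '[[1, [0, 0, 0], [0, 0, 0]], [1, [0, 0, 0], [0, 0, 0]], [1, [0, 0, 0], [0, 0, 0]], [1, [0, 0, 0], [0, 0, 0]], [1, [0, 0, 0], [0, 0, 0]]]'

```text
time_s: 5.8
ee_pos: [552.7, -101.5, 45.9]
ee_rot: [180.0, -0.1, 0.0]
force: [-0.3, 0.4, -1.8]
gripper_width: 47.9
```

```bash
python3 - <<'E'
from h import *
f=env.grab_frame('scene')
s=env.state();print(s['ee_pos'],s['ee_rot'],s['time_s'])
crop(f['image'],200,100,240,150,3,'pics/s2.png')
E
```

```text
[ 552.56760995 -101.48409434   45.79797535] [ 1.79994051e+02 -5.98758942e-02 -5.55151466e-03] 5.85
```

View pics/s2.png

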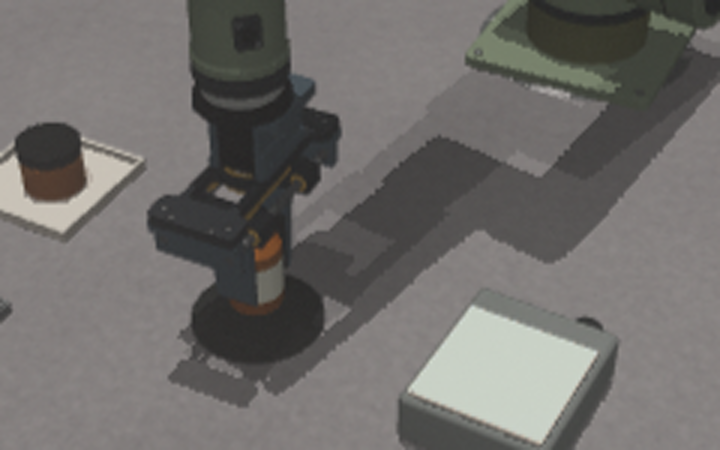

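drive_tool --series '[[1, [0, 0, 6], [0, 0, 0]], [1, [0, 0, 11], [0, 0, 0]], [1, [0, 0, 15], [0, 0, 0]], [1, [0, 0, 18], [0, 0, 0]], [1, [0, 0, 19.5], [0, 0, 0]]]'

```text
time_s: 6.35
ee_pos: [552.0, -101.3, 25.2]
ee_rot: [-180.0, 0.0, 0.0]
force: [-0.5, -0.7, -1.4]
gripper_width: 47.8
```

drive_tool --series '[[1, [0, 0, 0], [0, 0, 0]], [1, [0, 0, 0.5], [0, 0, 0]], [1, [0, 0, 1], [0, 0, 0]], [1, [0, 0, 1], [0, 0, 0]], [1, [0, 0, 1], [0, 0, 0]]]'

```text
time_s: 6.85
ee_pos: [552.3, -101.4, 24.9]
ee_rot: [-180.0, -0.0, 0.0]
force: [0.6, -0.4, -1.2]
gripper_width: 47.5
```

drive_tool --series '[[1, [0, 0, 0.4], [0, 0, 0]], [1, [0, 0, 0.8], [0, 0, 0]], [1, [0, 0, 1.2], [0, 0, 0]], [1, [0, 0, 1.2], [0, 0, 0]], [1, [0, 0, 1.2], [0, 0, 0]]]'

```text
time_s: 7.35
ee_pos: [552.4, -101.4, 24.3]
ee_rot: [180.0, -0.0, 0.0]
force: [-1.4, 0.7, 5.3]
gripper_width: 47.8
```

drive_tool --series '[[0.45, [0, 0, 0], [0, 0, 0]], [0.4, [0, 0, 0], [0, 0, 0]], [0.3, [0, 0, 0], [0, 0, 0]], [0.15, [0, 0, 0], [0, 0, 0]], [0, [0, 0, 0], [0, 0, 0]]]'

```text
time_s: 7.85
ee_pos: [552.3, -101.4, 23.4]
ee_rot: [-180.0, 0.0, -0.0]
force: [-0.0, -0.6, -0.3]
gripper_width: 75.6
```

drive_tool --series '[[0, [0, 0, 0], [0, 0, 0]], [0, [0, 0, 0], [0, 0, 0]], [0, [0, 0, -20], [0, 0, 0]], [0, [0, 0, -60], [0, 0, 0]], [0, [0, 0, -100], [0, 0, 0]]]'

```text
time_s: 8.35
ee_pos: [551.6, -101.3, 124.0]
ee_rot: [-180.0, 0.1, -0.0]
force: [1.2, -0.5, -0.6]
gripper_width: 91.6
```

drive_tool --series '[[0, [0, 0, -45], [0, 0, 0]], [0, [0, 0, -90], [0, 0, 0]], [0, [0, -40, -110], [0, 0, 0]], [0, [-5, -85, -110], [0, 0, 0]], [0, [-10, -130, -110], [0, 0, 0]]]'

```text
time_s: 8.85
ee_pos: [542.4, 29.7, 234.7]
ee_rot: [-180.0, -0.1, -0.1]
force: [0.7, 1.3, -0.1]
gripper_width: 91.3
```

drive_tool --series '[[0, [-5, -40, 0], [0, 0, 0]], [0, [-12, -85, 0], [0, 0, 0]], [0, [-20, -130, 0], [0, 0, 0]], [0, [-28, -175, 0], [0, 0, 0]], [0, [-35, -220, 0], [0, 0, 0]]]'

```text
time_s: 9.35
ee_pos: [506.5, 250.3, 233.7]
ee_rot: [-180.0, -0.0, 0.0]
force: [0.0, 0.0, -0.6]
gripper_width: 91.2
```

drive_tool --series '[[0, [-6, -40, 0], [0, 0, 0]], [0, [-11, -80, 0], [0, 0, 0]], [0, [-14, -110, 0], [0, 0, 0]], [0, [-16, -122, 0], [0, 0, 0]], [0, [-16, -122, 0], [0, 0, 0]]]'

```text
time_s: 9.85
ee_pos: [490.8, 371.6, 233.1]
ee_rot: [180.0, 0.0, 0.1]
force: [-1.4, -0.8, -0.7]
gripper_width: 91.1
```

drive_tool --series '[[0, [0, 0, 0], [0, 0, 0]], [0, [0, 0, 0], [0, 0, 0]], [0, [0, 0, 0], [0, 0, 0]], [0, [0, 0, 0], [0, 0, 0]], [0, [0, 0, 0], [0, 0, 0]]]'

```text
time_s: 10.35
ee_pos: [491.5, 370.0, 233.8]
ee_rot: [-180.0, -0.0, -0.0]
force: [-0.3, 0.3, -0.7]
gripper_width: 90.7
```

```bash
python3 - <<'E'
from h import *
f=env.grab_frame('wrist')
s=env.state();print(s['ee_pos'],s['ee_rot'],s['time_s'],s['qpos'])
np.save('w2.npy',f,allow_pickle=True)
crop(f['image'],240,120,160,120,5,'pics/w2c.png')
E
```

```text
[491.41836593 370.15921274 233.71688103] [-1.79992325e+02 -7.62984605e-03 -3.86511937e-02] 10.4 [3.59167737e+01 2.13584849e+01 8.21738989e+01 1.78195190e-03
 7.64569339e+01 3.59550073e+01]
```

View pics/w2c.png

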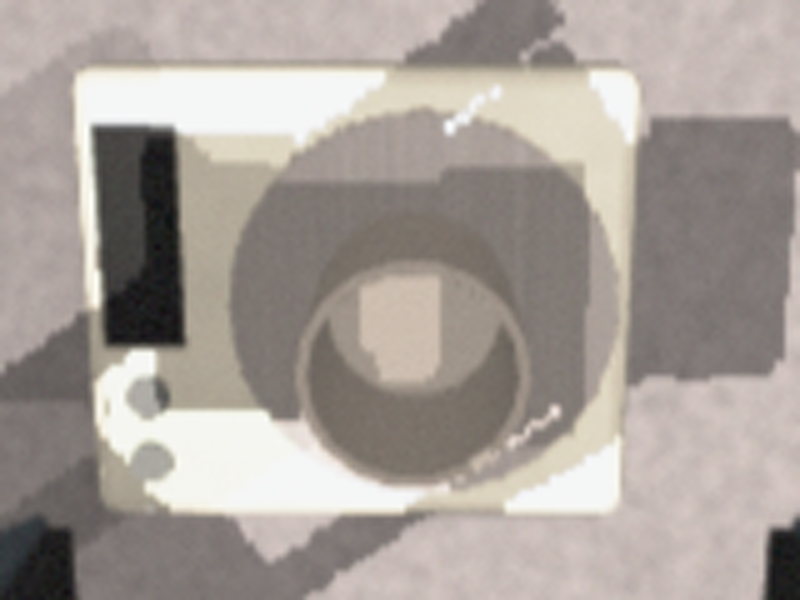

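```bash
python3 - <<'E'
from h import *
f=np.load('w2.npy',allow_pickle=True).item()
w=lambda x,y,z:bp(f,240+x/5-.4,120+y/5-.4,z)[:2].round(1)
print('rim',w(412,373,112), w(298,373,112),w(527,373,112))
# fit pan circle with edge pts
E=np.array([w(*p,42) for p in[(424,108),(231,300),(618,295),(285,185),(575,180),(290,418),(545,430)]])
a=np.c_[2*E,np.ones(len(E))];s=np.linalg.lstsq(a,(E**2).sum(1),rcond=None)[0];print('pan',s[:2],np.sqrt(s[2]+s[:2]@s[:2]))
E
```

```text
rim [489.5 373. ] [464.7 373. ] [514.5 372.9]
pan [492.90901434 373.81395228] 49.708747022631826
```

drive_tool --series '[[0, [-1, -2, 30], [0, 0, 0]], [0, [-1, -2, 72], [0, 0, 0]], [0, [-1, -2, 115], [0, 0, 0]], [0, [-1, -2, 152], [0, 0, 0]], [0, [-1, -2, 170], [0, 0, 0]]]'

```text
time_s: 10.9
ee_pos: [488.4, 371.1, 59.9]
ee_rot: [179.8, 0.3, -0.0]
force: [0.2, 0.5, -0.1]
gripper_width: 91.1
```

drive_tool --series '[[0, [0, 0, 0], [0, 0, 0]], [0, [0, 0, 0], [0, 0, 0]], [0.2, [0, 0, 0], [0, 0, 0]], [0.25, [0, 0, 0], [0, 0, 0]], [0.3, [0, 0, 0], [0, 0, 0]]]'

```text
time_s: 11.4
ee_pos: [490.8, 373.0, 64.9]
ee_rot: [-179.9, -0.1, 0.0]
force: [1.0, -0.1, 0.3]
gripper_width: 70.6
```

drive_tool --series '[[0.33, [0, 0, 0], [0, 0, 0]], [0.37, [0, 0, 0], [0, 0, 0]], [0.42, [0, 0, 0], [0, 0, 0]], [0.5, [0, 0, 0], [0, 0, 0]], [1, [0, 0, 0], [0, 0, 0]]]' --squeeze 12

```text
time_s: 11.9
ee_pos: [490.2, 372.6, 63.7]
ee_rot: [-180.0, 0.0, 0.0]
force: [-0.1, 0.1, 0.6]
gripper_width: 51.9
```

drive_tool --series '[[1, [0, 0, 0], [0, 0, 0]], [1, [0, 0, 0], [0, 0, 0]], [1, [0, 0, 0], [0, 0, 0]], [1, [0, 0, 0], [0, 0, 0]], [1, [0, 0, 0], [0, 0, 0]]]'

```text
time_s: 12.4
ee_pos: [490.2, 372.6, 63.7]
ee_rot: [-180.0, -0.0, 0.0]
force: [-0.7, 0.4, 1.8]
gripper_width: 51.7
```

drive_tool --series '[[1, [0, 0, -6], [0, 0, 0]], [1, [0, 0, -20], [0, 0, 0]], [1, [3, 10, -36], [0, 0, 0]], [1, [10, 30, -46], [0, 0, 0]], [1, [20, 60, -50], [0, 0, 0]]]'

```text
time_s: 12.9
ee_pos: [511.3, 313.7, 116.0]
ee_rot: [-179.9, -0.2, 0.1]
force: [1.0, -0.1, -1.2]
gripper_width: 52.0
```

drive_tool --series '[[1, [13, 38, 0], [0, 0, 0]], [1, [27, 80, 0], [0, 0, 0]], [1, [41, 122, 0], [0, 0, 0]], [1, [53, 158, 0], [0, 0, 0]], [1, [61, 182, 0], [0, 0, 0]]]'

```text
time_s: 13.4
ee_pos: [572.3, 128.1, 114.8]
ee_rot: [180.0, -0.1, -0.1]
force: [0.6, -0.5, -0.1]
gripper_width: 51.8
```

drive_tool --series '[[1, [0, 0, 0], [0, 0, 0]], [1, [0, 0, 0], [0, 0, 0]], [1, [0, 0, 5], [0, 0, 0]], [1, [0, 0, 14], [0, 0, 0]], [1, [0, 0, 20], [0, 0, 0]]]'

```text
time_s: 13.9
ee_pos: [570.5, 131.4, 92.5]
ee_rot: [180.0, 0.1, 0.1]
force: [-0.2, 0.3, -1.1]
gripper_width: 52.1
```

drive_tool --series '[[1, [0, 0, 0], [0, 0, 0]], [1, [0, 0, 0], [0, 0, 0]], [1, [0, 0, 0], [0, 0, 0]], [1, [0, 0, 0], [0, 0, 0]], [1, [0, 0, 0], [0, 0, 0]]]'

```text
time_s: 14.4
ee_pos: [571.4, 130.6, 93.8]
ee_rot: [-180.0, -0.0, -0.0]
force: [0.4, 0.1, -0.4]
gripper_width: 51.9
```

```bash
python3 - <<'E'
from h import *
f=env.grab_frame('wrist');t=env.grab_frame('top')
s=env.state();print(s['ee_pos'],s['ee_rot'],s['time_s'])
np.save('w3.npy',f,allow_pickle=True)
crop(f['image'],200,120,240,180,3,'pics/w3c.png')
crop(t['image'],230,180,160,120,5,'pics/t3.png')
E
```

```text
[571.33998581 130.53722755  93.74100858] [-1.79992945e+02 -1.75727614e-02 -4.77345759e-03] 14.5
```

View pics/w3c.png

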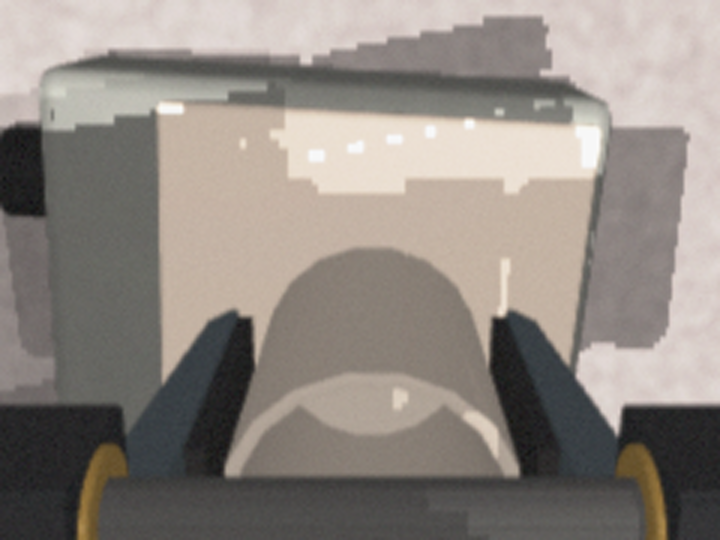

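View pics/t3.png

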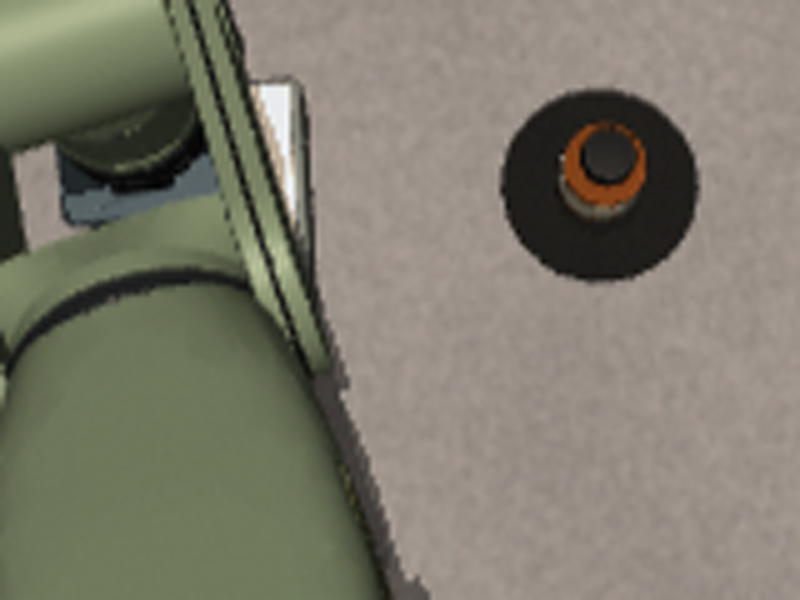

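drive_tool --series '[[1, [0, 0, 5], [0, 0, 0]], [1, [0, 0, 9], [0, 0, 0]], [1, [0, 0, 12], [0, 0, 0]], [1, [0, 0, 14], [0, 0, 0]], [1, [0, 0, 14.5], [0, 0, 0]]]'

```text
time_s: 15.0
ee_pos: [571.1, 130.5, 78.6]
ee_rot: [180.0, 0.0, 0.0]
force: [0.4, 0.3, -1.2]
gripper_width: 52.1
```

drive_tool --series '[[1, [0, 0, 0], [0, 0, 0]], [1, [0, 0, 0.5], [0, 0, 0]], [1, [0, 0, 1], [0, 0, 0]], [1, [0, 0, 1], [0, 0, 0]], [1, [0, 0, 1], [0, 0, 0]]]'

```text
time_s: 15.5
ee_pos: [571.3, 130.6, 78.1]
ee_rot: [-180.0, -0.0, 0.0]
force: [0.1, -0.5, -1.3]
gripper_width: 51.7
```

drive_tool --series '[[1, [0, 0, 0.4], [0, 0, 0]], [1, [0, 0, 0.8], [0, 0, 0]], [1, [0, 0, 0.8], [0, 0, 0]], [1, [0, 0, 0.8], [0, 0, 0]], [1, [0, 0, 0.8], [0, 0, 0]]]'

```text
time_s: 16.0
ee_pos: [571.4, 130.6, 77.7]
ee_rot: [-180.0, -0.0, 0.0]
force: [-1.2, 0.8, 3.1]
gripper_width: 51.6
```

Contact. Release and retreat.

drive_tool --series '[[0.41, [0, 0, 0], [0, 0, 0]], [0.36, [0, 0, 0], [0, 0, 0]], [0.28, [0, 0, 0], [0, 0, 0]], [0.15, [0, 0, 0], [0, 0, 0]], [0, [0, 0, 0], [0, 0, 0]]]'

```text
time_s: 16.5
ee_pos: [571.3, 130.6, 77.1]
ee_rot: [-180.0, 0.0, -0.0]
force: [-0.8, -0.1, 0.1]
gripper_width: 78.9
```

drive_tool --series '[[0, [0, 0, 0], [0, 0, 0]], [0, [0, 0, 0], [0, 0, 0]], [0, [0, 0, -20], [0, 0, 0]], [0, [0, 0, -60], [0, 0, 0]], [0, [0, 0, -105], [0, 0, 0]]]'

```text
time_s: 17.0
ee_pos: [570.3, 130.4, 182.2]
ee_rot: [180.0, 0.2, -0.0]
force: [1.1, 0.6, 0.5]
gripper_width: 91.3
```

drive_tool --series '[[0, [0, 0, -30], [0, 0, 0]], [0, [0, 0, -50], [0, 0, 0]], [0, [0, 0, -50], [0, 0, 0]], [0, [0, 0, -50], [0, 0, 0]], [0, [0, 0, -50], [0, 0, 0]]]'

```text
time_s: 17.5
ee_pos: [570.3, 130.4, 230.4]
ee_rot: [180.0, 0.2, -0.0]
force: [-0.0, -0.2, -0.5]
gripper_width: 91.3
```

```bash
python3 - <<'E'
from h import *
f=env.grab_frame('wrist')
s=env.state();print(s['ee_pos'],s['ee_rot'],s['time_s'])
np.save('w4.npy',f,allow_pickle=True)
crop(f['image'],240,120,160,120,5,'pics/w4c.png')
E
```

```text
[570.3598224  130.38257001 230.34076941] [ 1.79963325e+02  1.99863322e-01 -4.34343436e-04] 17.55
```

View pics/w4c.png

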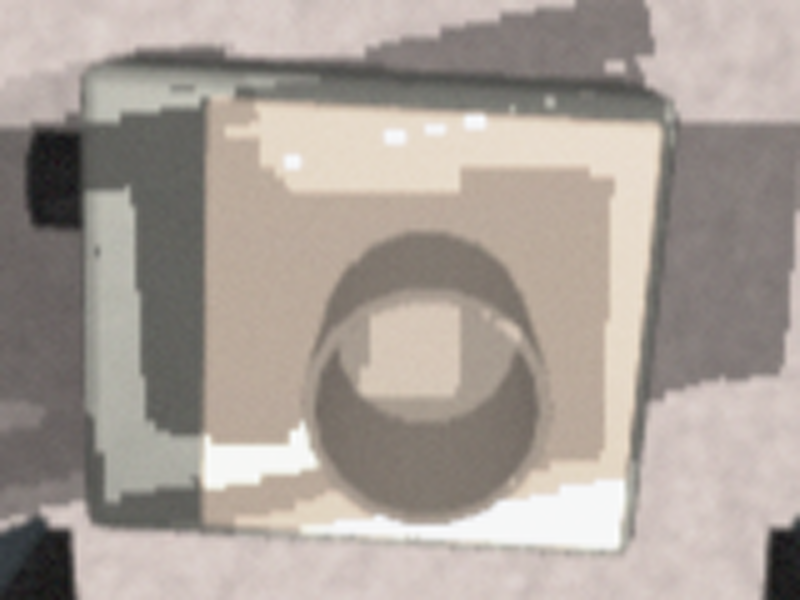

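```bash
python3 - <<'E'
from h import *
f=np.load('w4.npy',allow_pickle=True).item()
w=lambda x,y,z:bp(f,240+x/5-.4,120+y/5-.4,z)[:2].round(1)
print('rim',w(427,405,126),w(306,405,126),w(548,405,126))
c=np.array([w(*p,56) for p in[(207,97),(665,120),(628,550),(202,522)]]);print(c.tolist(),c.mean(0))
E
```

```text
rim [571.1 131.2] [546.2 131.1] [596.  131.2]
[[517.9, 187.9], [628.9, 182.5], [624.9, 69.9], [511.6, 77.7]] [570.825 129.5  ]
```

drive_tool --series '[[0, [-6, 30, 0], [0, 0, 0]], [0, [-14, 75, 0], [0, 0, 0]], [0, [-22, 120, 0], [0, 0, 0]], [0, [-31, 165, 0], [0, 0, 0]], [0, [-40, 210, 0], [0, 0, 0]]]'

```text
time_s: 18.05
ee_pos: [530.2, -80.9, 230.9]
ee_rot: [-180.0, 0.1, 0.0]
force: [0.3, 0.3, -0.4]
gripper_width: 91.3
```

drive_tool --series '[[0, [-8, 45, 0], [0, 0, 0]], [0, [-17, 90, 0], [0, 0, 0]], [0, [-26, 135, 0], [0, 0, 0]], [0, [-35, 180, 0], [0, 0, 0]], [0, [-44, 225, 0], [0, 0, 0]]]'

```text
time_s: 18.55
ee_pos: [486.2, -305.9, 230.8]
ee_rot: [-179.9, 0.1, -0.0]
force: [1.0, -0.2, 0.5]
gripper_width: 91.0
```

drive_tool --series '[[0, [-5, 35, 0], [0, 0, 0]], [0, [-10, 61, 0], [0, 0, 0]], [0, [-10, 61, 0], [0, 0, 0]], [0, [-10, 61, 0], [0, 0, 0]], [0, [-10, 61, 0], [0, 0, 0]]]'

```text
time_s: 19.05
ee_pos: [477.3, -364.3, 231.5]
ee_rot: [-179.9, 0.1, 0.0]
force: [0.6, 0.1, 0.0]
gripper_width: 90.9
```

```bash
python3 - <<'E'
from h import *
f=env.grab_frame('wrist')
s=env.state();print(s['ee_pos'],s['ee_rot'],s['time_s'],s['qpos'])
np.save('w5.npy',f,allow_pickle=True)
crop(f['image'],240,120,160,120,5,'pics/w5c.png')
E
```

```text
[ 477.41059839 -364.13463919  231.82938786] [-1.79936803e+02  3.59978870e-02  7.41605716e-02] 19.1 [-3.84463586e+01  2.00859445e+01  8.43865138e+01  2.79023434e-02
  7.55950664e+01 -3.85274566e+01]
```

View pics/w5c.png

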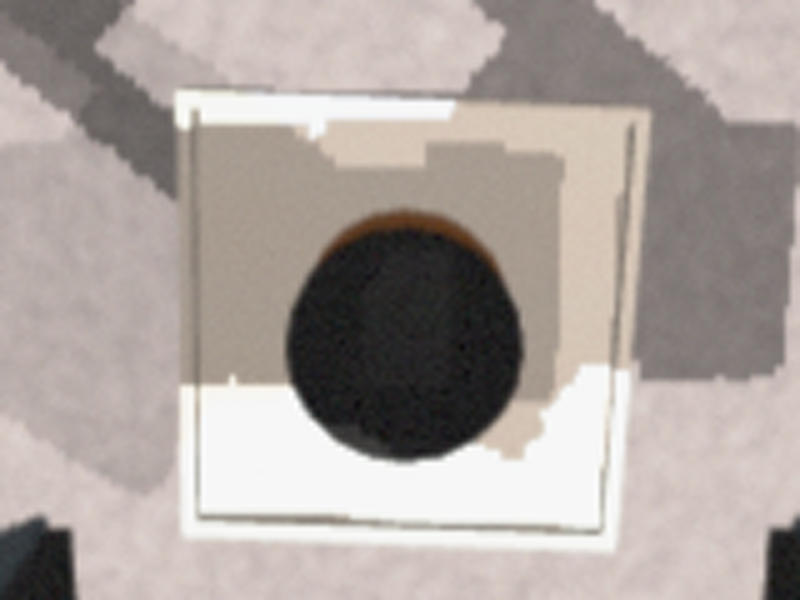

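```bash
python3 - <<'E'
from h import *
f=np.load('w5.npy',allow_pickle=True).item()
w=lambda x,y,z:bp(f,240+x/5-.4,120+y/5-.4,z)[:2].round(1)
print('lid',w(405,344,54),w(287,344,54),w(523,344,54))
c=np.array([w(*p,12) for p in[(177,90),(650,108),(613,551),(184,538)]]);print(c.tolist(),c.mean(0))
E
```

```text
lid [ 473.  -368.6] [ 442.6 -368.6] [ 503.3 -368.5]
[[410.3, -307.7], [539.8, -312.4], [535.1, -443.3], [405.9, -439.2]] [ 472.775 -375.65 ]
```

drive_tool --series '[[0, [-3, 3, 30], [0, 0, 0]], [0, [-4, 4, 75], [0, 0, 0]], [0, [-4, 4, 120], [0, 0, 0]], [0, [-4, 4, 155], [0, 0, 0]], [0, [-4, 4, 180], [0, 0, 0]]]'

```text
time_s: 19.6
ee_pos: [472.6, -367.2, 49.8]
ee_rot: [-179.9, 0.1, 0.1]
force: [0.1, 0.4, 0.7]
gripper_width: 91.2
```

drive_tool --series '[[0, [0, 0, 10], [0, 0, 0]], [0, [0, 0, 18], [0, 0, 0]], [0, [0, 0, 24], [0, 0, 0]], [0, [0, 0, 25], [0, 0, 0]], [0, [0, 0, 25], [0, 0, 0]]]'

```text
time_s: 20.1
ee_pos: [473.8, -369.7, 28.1]
ee_rot: [179.9, -0.1, 0.0]
force: [0.1, 0.2, 0.4]
gripper_width: 91.5
```

drive_tool --series '[[0.1, [0, 0, 0], [0, 0, 0]], [0.15, [0, 0, 0], [0, 0, 0]], [0.18, [0, 0, 0], [0, 0, 0]], [0.21, [0, 0, 0], [0, 0, 0]], [0.24, [0, 0, 0], [0, 0, 0]]]'

```text
time_s: 20.6
ee_pos: [473.3, -369.4, 27.3]
ee_rot: [-180.0, -0.0, -0.0]
force: [0.2, 0.8, -0.0]
gripper_width: 69.8
```

drive_tool --series '[[0.27, [0, 0, 0], [0, 0, 0]], [0.3, [0, 0, 0], [0, 0, 0]], [0.33, [0, 0, 0], [0, 0, 0]], [0.38, [0, 0, 0], [0, 0, 0]], [1, [0, 0, 0], [0, 0, 0]]]' --squeeze 15

```text
time_s: 21.1
ee_pos: [473.2, -369.4, 27.2]
ee_rot: [-180.0, 0.0, 0.0]
force: [-1.0, -0.2, -0.6]
gripper_width: 61.3
```

drive_tool --series '[[1, [0, 0, 0], [0, 0, 0]], [1, [0, 0, 0], [0, 0, 0]], [1, [0, 0, 0], [0, 0, 0]], [1, [0, 0, 0], [0, 0, 0]], [1, [0, 0, 0], [0, 0, 0]]]'

```text
time_s: 21.6
ee_pos: [473.2, -369.4, 27.2]
ee_rot: [-180.0, 0.0, 0.0]
force: [-0.5, 0.0, -0.2]
gripper_width: 61.8
```

drive_tool --series '[[1, [0, 0, -5], [0, 0, 0]], [1, [0, 0, -18], [0, 0, 0]], [1, [0, 0, -45], [0, 0, 0]], [1, [0, 0, -80], [0, 0, 0]], [1, [0, 0, -115], [0, 0, 0]]]'

```text
time_s: 22.1
ee_pos: [473.2, -369.3, 144.2]
ee_rot: [-180.0, -0.0, -0.0]
force: [0.6, -0.4, -2.5]
gripper_width: 61.3
```

drive_tool --series '[[1, [0, -5, -30], [0, 0, 0]], [1, [0, -20, -50], [0, 0, 0]], [1, [0, -45, -60], [0, 0, 0]], [1, [0, -80, -60], [0, 0, 0]], [1, [0, -120, -60], [0, 0, 0]]]'

```text
time_s: 22.6
ee_pos: [473.5, -248.9, 203.8]
ee_rot: [179.9, -0.1, -0.1]
force: [0.3, -0.4, -1.9]
gripper_width: 61.8
```

drive_tool --series '[[1, [1, -40, 0], [0, 0, 0]], [1, [2, -80, 0], [0, 0, 0]], [1, [4, -120, 0], [0, 0, 0]], [1, [5, -160, 0], [0, 0, 0]], [1, [6, -200, 0], [0, 0, 0]]]'

```text
time_s: 23.1
ee_pos: [479.2, -47.7, 203.4]
ee_rot: [-180.0, -0.1, -0.0]
force: [0.4, -1.0, -1.8]
gripper_width: 61.3
```

drive_tool --series '[[1, [1, -40, 0], [0, 0, 0]], [1, [2, -80, 0], [0, 0, 0]], [1, [4, -120, 0], [0, 0, 0]], [1, [5, -160, 0], [0, 0, 0]], [1, [6, -200, 0], [0, 0, 0]]]'

```text
time_s: 23.6
ee_pos: [485.1, 152.4, 203.5]
ee_rot: [-180.0, -0.1, 0.0]
force: [0.9, 0.0, -2.2]
gripper_width: 62.0
```

drive_tool --series '[[1, [1, -40, 0], [0, 0, 0]], [1, [3, -80, 0], [0, 0, 0]], [1, [5, -120, 0], [0, 0, 0]], [1, [7, -160, 0], [0, 0, 0]], [1, [8, -190, 0], [0, 0, 0]]]'

```text
time_s: 24.1
ee_pos: [493.1, 343.2, 203.3]
ee_rot: [-179.9, -0.1, 0.1]
force: [0.7, -0.0, -2.1]
gripper_width: 61.4
```

drive_tool --series '[[1, [0, -18, 0], [0, 0, 0]], [1, [0, -28, 0], [0, 0, 0]], [1, [0, -31, 0], [0, 0, 0]], [1, [0, -31, 0], [0, 0, 0]], [1, [0, -31, 0], [0, 0, 0]]]'

```text
time_s: 24.6
ee_pos: [493.4, 370.3, 202.5]
ee_rot: [180.0, 0.0, -0.1]
force: [-1.2, -0.4, -1.6]
gripper_width: 61.5
```

drive_tool --series '[[1, [0, 0, 10], [0, 0, 0]], [1, [0, 0, 40], [0, 0, 0]], [1, [0, 0, 75], [0, 0, 0]], [1, [0, 0, 105], [0, 0, 0]], [1, [0, 0, 120], [0, 0, 0]]]'

```text
time_s: 25.1
ee_pos: [491.6, 369.5, 78.7]
ee_rot: [179.8, 0.3, -0.1]
force: [-0.0, -0.2, -2.7]
gripper_width: 61.6
```

drive_tool --series '[[1, [0, 0, 0], [0, 0, 0]], [1, [0, 0, 0], [0, 0, 0]], [1, [0, 0, 0], [0, 0, 0]], [1, [0, 0, 0], [0, 0, 0]], [1, [0, 0, 0], [0, 0, 0]]]'

```text
time_s: 25.6
ee_pos: [493.7, 371.8, 83.3]
ee_rot: [-179.9, -0.1, -0.0]
force: [0.1, 0.3, -2.0]
gripper_width: 61.7
```

```bash
python3 - <<'E'
from h import *
f=env.grab_frame('wrist');t=env.grab_frame('scene')
s=env.state();print(s['ee_pos'],s['ee_rot'],s['time_s'])
np.save('w6.npy',f,allow_pickle=True)
crop(f['image'],200,120,240,180,3,'pics/w6c.png')
crop(t['image'],320,120,200,150,4,'pics/s6.png')
E
```

```text
[493.45827693 371.74687222  82.89091571] [-1.79962343e+02 -5.07635257e-02  3.79906818e-03] 25.7
```

View pics/w6c.png

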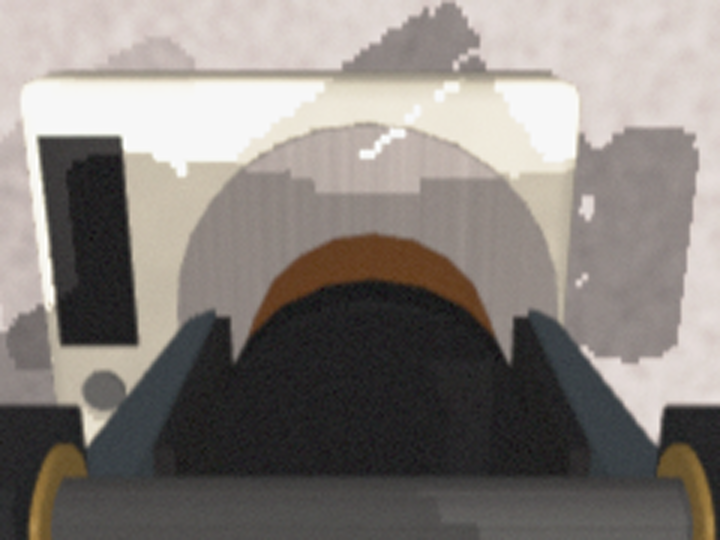

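View pics/s6.png

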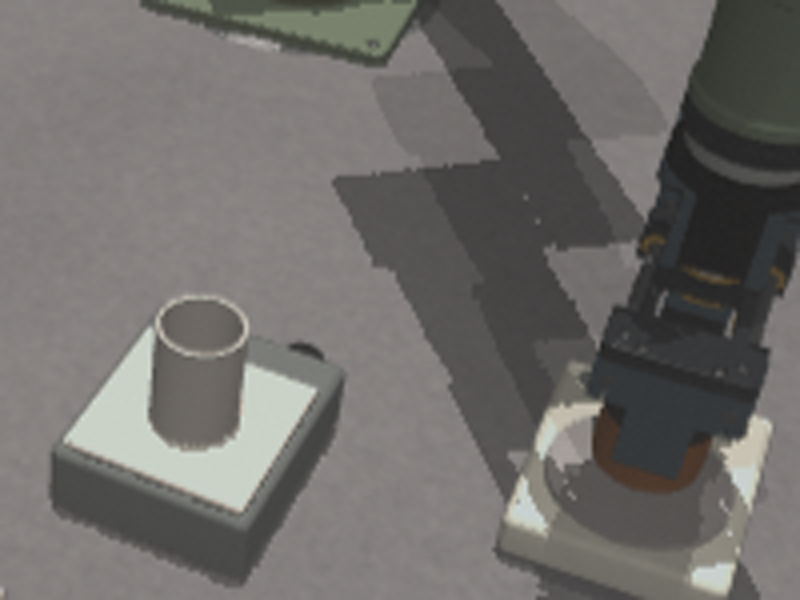

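```bash
python3 - <<'E'
from h import *
f=np.load('w6.npy',allow_pickle=True).item()
w=lambda x,y,z:bp(f,200+x/3-.4,120+y/3-.4,z)[:2].round(1)
E=np.array([w(*p,42) for p in[(366,123),(178,300),(559,300),(240,165),(500,170),(195,230),(545,230)]])
a=np.c_[2*E,np.ones(len(E))];s=np.linalg.lstsq(a,(E**2).sum(1),rcond=None)[0];print('pan',s[:2],np.sqrt(s[2]+s[:2]@s[:2]))
print(w(250,340,92),w(490,340,92))
E
```

```text
pan [492.59343529 372.22931046] 51.6202504616651
[467.8 385.3] [518.1 385.2]
```

drive_tool --series '[[1, [0, 0, 6], [0, 0, 0]], [1, [0, 0, 10], [0, 0, 0]], [1, [0, 0, 13], [0, 0, 0]], [1, [0, 0, 15.5], [0, 0, 0]], [1, [0, 0, 16], [0, 0, 0]]]'

```text
time_s: 26.2
ee_pos: [493.0, 371.4, 65.7]
ee_rot: [180.0, 0.0, -0.0]
force: [0.3, 0.2, -1.1]
gripper_width: 61.4
```

drive_tool --series '[[1, [0, 0, 0], [0, 0, 0]], [1, [0, 0, 0.5], [0, 0, 0]], [1, [0, 0, 1], [0, 0, 0]], [1, [0, 0, 1], [0, 0, 0]], [1, [0, 0, 1], [0, 0, 0]]]'

```text
time_s: 26.7
ee_pos: [493.3, 371.6, 65.4]
ee_rot: [-180.0, -0.0, 0.0]
force: [-0.4, 0.4, -1.8]
gripper_width: 61.4
```

drive_tool --series '[[1, [0, 0, 0.4], [0, 0, 0]], [1, [0, 0, 0.8], [0, 0, 0]], [1, [0, 0, 0.8], [0, 0, 0]], [1, [0, 0, 0.8], [0, 0, 0]], [1, [0, 0, 0.8], [0, 0, 0]]]'

```text
time_s: 27.2
ee_pos: [493.4, 371.6, 65.2]
ee_rot: [-180.0, -0.0, -0.0]
force: [-0.9, -1.4, 6.1]
gripper_width: 61.8
```

drive_tool --series '[[0.31, [0, 0, 0], [0, 0, 0]], [0.27, [0, 0, 0], [0, 0, 0]], [0.2, [0, 0, 0], [0, 0, 0]], [0.1, [0, 0, 0], [0, 0, 0]], [0, [0, 0, 0], [0, 0, 0]]]'

```text
time_s: 27.7
ee_pos: [493.3, 371.6, 64.3]
ee_rot: [180.0, 0.0, 0.0]
force: [0.1, 0.4, -1.3]
gripper_width: 86.3
```

drive_tool --series '[[0, [0, 0, 0], [0, 0, 0]], [0, [0, 0, 0], [0, 0, 0]], [0, [0, 0, -20], [0, 0, 0]], [0, [0, 0, -60], [0, 0, 0]], [0, [0, 0, -105], [0, 0, 0]]]'

```text
time_s: 28.2
ee_pos: [492.4, 371.0, 169.3]
ee_rot: [179.9, 0.2, -0.0]
force: [0.1, 1.0, -0.1]
gripper_width: 90.9
```

drive_tool --series '[[0, [0, 0, -40], [0, 0, 0]], [0, [0, 0, -60], [0, 0, 0]], [0, [0, 0, -60], [0, 0, 0]], [0, [0, 0, -60], [0, 0, 0]], [0, [0, 0, -60], [0, 0, 0]]]'

```text
time_s: 28.7
ee_pos: [492.4, 371.0, 227.4]
ee_rot: [179.9, 0.2, 0.0]
force: [0.3, -0.3, -0.2]
gripper_width: 91.2
```

```bash
python3 - <<'E'
from h import *
f=env.grab_frame('wrist')
s=env.state();print(s['ee_pos'],s['ee_rot'],s['time_s'])
np.save('w7.npy',f,allow_pickle=True)
crop(f['image'],240,120,160,120,5,'pics/w7c.png')
E
```

```text
[492.44873605 370.98862591 227.33801112] [1.79866689e+02 1.83824813e-01 1.35094678e-03] 28.75
```

View pics/w7c.png

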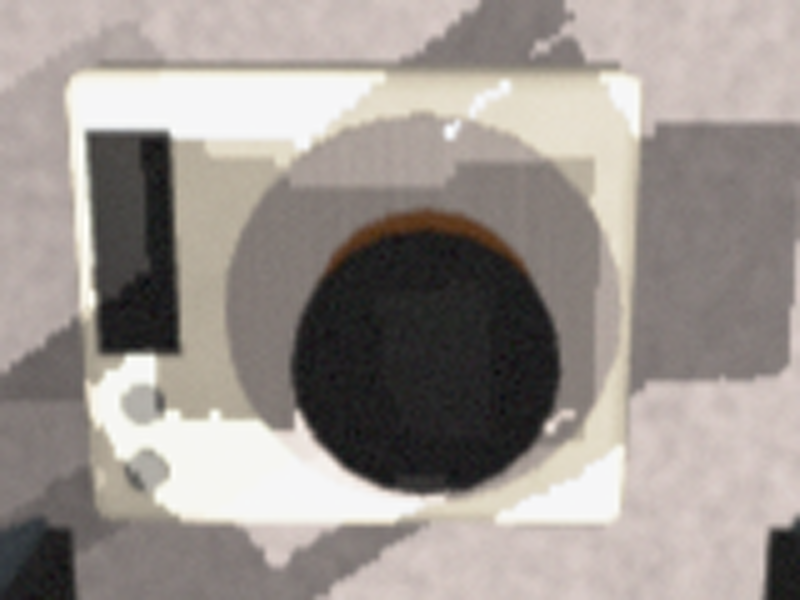

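drive_tool --series '[[0, [4, 30, 0], [0, 0, 0]], [0, [9, 75, 0], [0, 0, 0]], [0, [15, 120, 0], [0, 0, 0]], [0, [21, 165, 0], [0, 0, 0]], [0, [27, 210, 0], [0, 0, 0]]]'

```text
time_s: 29.25
ee_pos: [519.6, 159.7, 228.0]
ee_rot: [180.0, 0.1, 0.0]
force: [0.5, 0.0, -0.4]
gripper_width: 91.4
```

drive_tool --series '[[0, [5, 45, 0], [0, 0, 0]], [0, [11, 90, 0], [0, 0, 0]], [0, [17, 135, 0], [0, 0, 0]], [0, [22, 180, 0], [0, 0, 0]], [0, [28, 220, 0], [0, 0, 0]]]'

```text
time_s: 29.75
ee_pos: [547.5, -60.5, 228.0]
ee_rot: [-180.0, 0.2, -0.0]
force: [0.3, 0.1, 0.1]
gripper_width: 91.0
```

drive_tool --series '[[0, [4, 30, 0], [0, 0, 0]], [0, [5, 42, 0], [0, 0, 0]], [0, [5, 42, 0], [0, 0, 0]], [0, [5, 42, 0], [0, 0, 0]], [0, [5, 42, 0], [0, 0, 0]]]'

```text
time_s: 30.25
ee_pos: [553.0, -99.0, 229.2]
ee_rot: [-180.0, 0.0, 0.1]
force: [0.6, 0.6, -0.6]
gripper_width: 91.7
```

```bash
python3 - <<'E'
from h import *
f=env.grab_frame('wrist')
s=env.state();print(s['ee_pos'],s['ee_rot'],s['time_s'])
np.save('w8.npy',f,allow_pickle=True)
crop(f['image'],240,120,160,120,5,'pics/w8c.png')
E
```

```text
[553.12985723 -98.97917816 229.36993847] [-1.79969268e+02  1.40396454e-02  1.02415447e-01] 30.3
```

View pics/w8c.png

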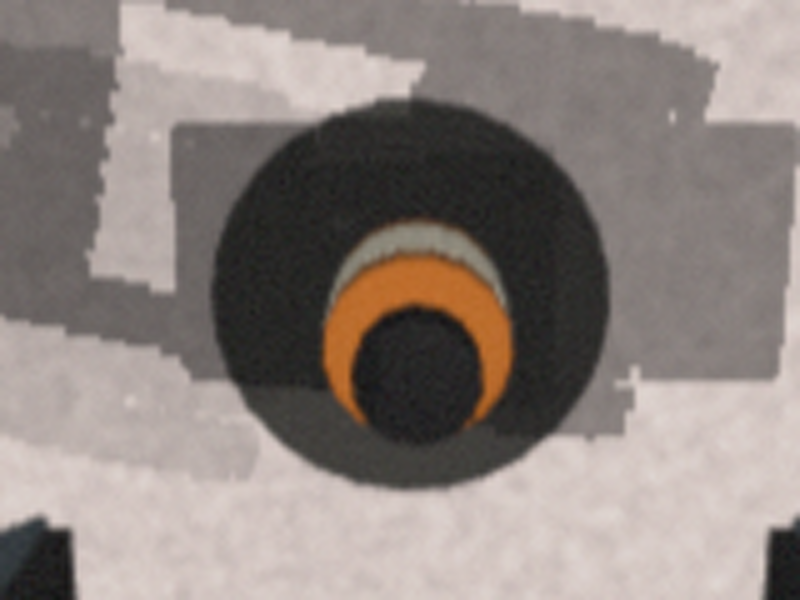

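drive_tool --series '[[0, [0, 1, 30], [0, 0, 0]], [0, [0, 1, 75], [0, 0, 0]], [0, [0, 1, 120], [0, 0, 0]], [0, [0, 1, 155], [0, 0, 0]], [0, [0, 1, 180], [0, 0, 0]]]'

```text
time_s: 30.8
ee_pos: [552.0, -99.9, 47.2]
ee_rot: [-180.0, 0.2, 0.1]
force: [-0.8, 0.1, 0.2]
gripper_width: 90.9
```

drive_tool --series '[[0, [0, 0, 10], [0, 0, 0]], [0, [0, 0, 18], [0, 0, 0]], [0, [0, 0, 23], [0, 0, 0]], [0, [0, 0, 24], [0, 0, 0]], [0, [0, 0, 24], [0, 0, 0]]]'

```text
time_s: 31.3
ee_pos: [553.9, -101.5, 26.3]
ee_rot: [180.0, -0.1, 0.0]
force: [0.3, 0.9, 0.3]
gripper_width: 91.0
```

drive_tool --series '[[0.15, [0, 0, 0], [0, 0, 0]], [0.2, [0, 0, 0], [0, 0, 0]], [0.25, [0, 0, 0], [0, 0, 0]], [0.3, [0, 0, 0], [0, 0, 0]], [0.35, [0, 0, 0], [0, 0, 0]]]'

```text
time_s: 31.8
ee_pos: [553.3, -101.4, 25.5]
ee_rot: [-180.0, -0.0, -0.0]
force: [0.5, 0.3, 0.3]
gripper_width: 60.0
```

drive_tool --series '[[0.38, [0, 0, 0], [0, 0, 0]], [0.42, [0, 0, 0], [0, 0, 0]], [0.47, [0, 0, 0], [0, 0, 0]], [0.6, [0, 0, 0], [0, 0, 0]], [1, [0, 0, 0], [0, 0, 0]]]' --squeeze 15

```text
time_s: 32.3
ee_pos: [552.8, -101.4, 25.4]
ee_rot: [-180.0, 0.1, 0.0]
force: [-2.0, 0.6, 0.8]
gripper_width: 47.8
```

drive_tool --series '[[1, [0, 0, 0], [0, 0, 0]], [1, [0, 0, 0], [0, 0, 0]], [1, [0, 0, 0], [0, 0, 0]], [1, [0, 0, 0], [0, 0, 0]], [1, [0, 0, 0], [0, 0, 0]]]'

```text
time_s: 32.8
ee_pos: [553.3, -101.4, 25.4]
ee_rot: [-180.0, 0.0, -0.0]
force: [-1.5, 0.7, 0.1]
gripper_width: 47.8
```

drive_tool --series '[[1, [0, 0, -6], [0, 0, 0]], [1, [0, 0, -20], [0, 0, 0]], [1, [-2, 7, -38], [0, 0, 0]], [1, [-8, 27, -50], [0, 0, 0]], [1, [-18, 60, -55], [0, 0, 0]]]'

```text
time_s: 33.3
ee_pos: [537.1, -161.2, 82.3]
ee_rot: [180.0, -0.3, 0.1]
force: [0.8, -0.1, -1.7]
gripper_width: 48.6
```

drive_tool --series '[[1, [-11, 38, 0], [0, 0, 0]], [1, [-23, 80, 0], [0, 0, 0]], [1, [-35, 121, 0], [0, 0, 0]], [1, [-47, 162, 0], [0, 0, 0]], [1, [-56, 192, 0], [0, 0, 0]]]'

```text
time_s: 33.8
ee_pos: [479.0, -356.2, 80.9]
ee_rot: [179.9, -0.1, -0.1]
force: [0.3, 0.6, -1.7]
gripper_width: 48.0
```

drive_tool --series '[[1, [-4, 13, 0], [0, 0, 0]], [1, [-6, 20, 0], [0, 0, 0]], [1, [-6, 21.5, 0], [0, 0, 0]], [1, [-6, 21.5, 0], [0, 0, 0]], [1, [-6, 21.5, 0], [0, 0, 0]]]'

```text
time_s: 34.3
ee_pos: [473.8, -373.6, 80.4]
ee_rot: [-180.0, 0.0, 0.1]
force: [0.2, 0.0, -1.6]
gripper_width: 47.4
```

drive_tool --series '[[1, [0, 0, 3], [0, 0, 0]], [1, [0, 0, 10], [0, 0, 0]], [1, [0, 0, 20], [0, 0, 0]], [1, [0, 0, 25], [0, 0, 0]], [1, [0, 0, 25], [0, 0, 0]]]'

```text
time_s: 34.8
ee_pos: [472.5, -374.2, 53.9]
ee_rot: [-179.9, 0.1, 0.0]
force: [-0.9, -0.1, -1.8]
gripper_width: 47.8
```

```bash
python3 - <<'E'
from h import *
f=env.grab_frame('wrist');t=env.grab_frame('scene')
s=env.state();print(s['ee_pos'],s['ee_rot'],s['time_s'])
np.save('w9.npy',f,allow_pickle=True)
crop(f['image'],200,120,240,180,3,'pics/w9c.png')
crop(t['image'],150,80,160,120,4,'pics/s9.png')
E
```

```text
[ 473.23207124 -374.90536306   55.12130068] [-1.79978370e+02  1.78299209e-02 -2.71570076e-03] 34.9
```

View pics/w9c.png

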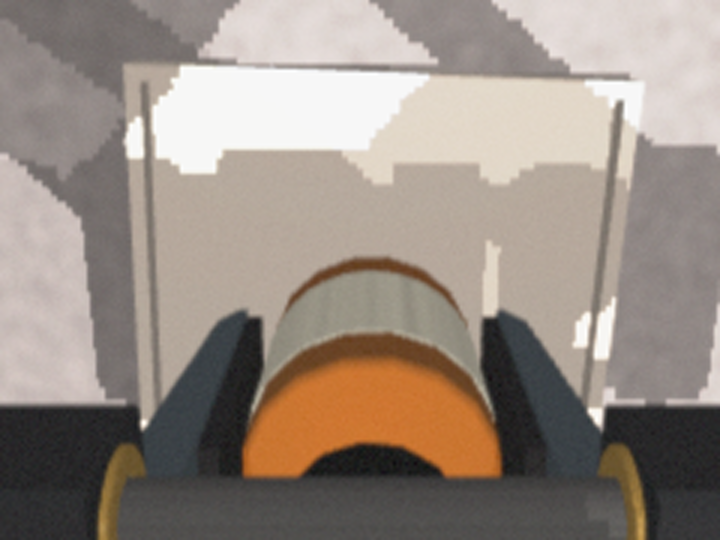

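View pics/s9.png

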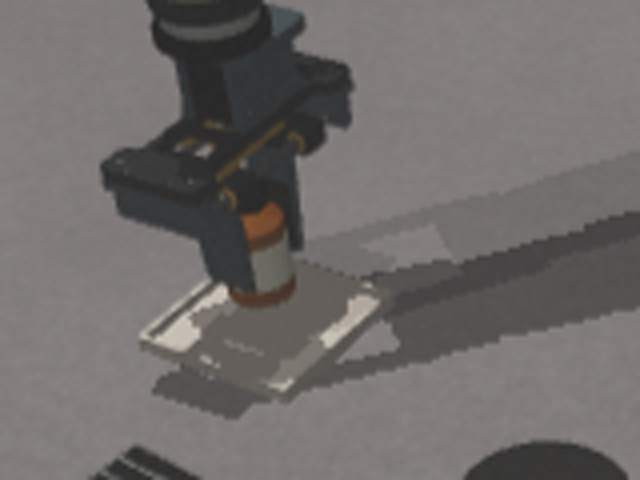

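```bash
python3 - <<'E'
from h import *
f=np.load('w9.npy',allow_pickle=True).item()
w=lambda x,y,z:bp(f,200+x/3-.4,120+y/3-.4,z)[:2].round(1)
a,b=w(123,64,12),w(643,82,12);d=b-a;L=np.linalg.norm(d);n=np.array([d[1],-d[0]])/L
print(a,b,L,(a+b)/2+65*n)
E
```

```text
[ 410.  -308.1] [ 540.  -312.5] 130.07444022558775 [ 472.80125904 -375.26280119]
```

drive_tool --series '[[1, [0, 0, 8], [0, 0, 0]], [1, [0, 0, 16], [0, 0, 0]], [1, [0, 0, 22], [0, 0, 0]], [1, [0, 0, 26], [0, 0, 0]], [1, [0, 0, 28], [0, 0, 0]]]'

```text
time_s: 35.4
ee_pos: [473.0, -374.7, 26.7]
ee_rot: [-180.0, 0.0, 0.0]
force: [0.4, -0.2, -0.3]
gripper_width: 48.0
```

drive_tool --series '[[1, [0, 0, 0], [0, 0, 0]], [1, [0, 0, 0.5], [0, 0, 0]], [1, [0, 0, 1], [0, 0, 0]], [1, [0, 0, 1], [0, 0, 0]], [1, [0, 0, 1], [0, 0, 0]]]'

```text
time_s: 35.9
ee_pos: [473.4, -375.0, 26.6]
ee_rot: [180.0, -0.0, -0.0]
force: [-0.0, 0.5, -1.6]
gripper_width: 47.9
```

drive_tool --series '[[1, [0, 0, 0.4], [0, 0, 0]], [1, [0, 0, 0.8], [0, 0, 0]], [1, [0, 0, 0.8], [0, 0, 0]], [1, [0, 0, 0.8], [0, 0, 0]], [1, [0, 0, 0.8], [0, 0, 0]]]'

```text
time_s: 36.4
ee_pos: [473.3, -374.9, 25.6]
ee_rot: [-180.0, -0.0, -0.0]
force: [-0.3, -0.0, -0.6]
gripper_width: 47.7
```

drive_tool --series '[[1, [0, 0, 0.3], [0, 0, 0]], [1, [0, 0, 0.6], [0, 0, 0]], [1, [0, 0, 0.6], [0, 0, 0]], [1, [0, 0, 0.6], [0, 0, 0]], [1, [0, 0, 0.6], [0, 0, 0]]]'

```text
time_s: 36.9
ee_pos: [473.4, -375.0, 25.4]
ee_rot: [180.0, -0.0, 0.0]
force: [-0.8, 0.9, 3.6]
gripper_width: 47.7
```

drive_tool --series '[[0.45, [0, 0, 0], [0, 0, 0]], [0.4, [0, 0, 0], [0, 0, 0]], [0.3, [0, 0, 0], [0, 0, 0]], [0.2, [0, 0, 0], [0, 0, 0]], [0.1, [0, 0, 0], [0, 0, 0]]]'

```text
time_s: 37.4
ee_pos: [473.3, -374.9, 24.9]
ee_rot: [-180.0, 0.0, -0.0]
force: [-0.4, 0.1, -0.8]
gripper_width: 75.5
```

drive_tool --series '[[0.1, [0, 0, 0], [0, 0, 0]], [0.1, [0, 0, 0], [0, 0, 0]], [0.1, [0, 0, -20], [0, 0, 0]], [0.1, [0, 0, -60], [0, 0, 0]], [0.1, [0, 0, -105], [0, 0, 0]]]'

```text
time_s: 37.9
ee_pos: [472.4, -374.2, 129.8]
ee_rot: [-179.9, 0.2, 0.0]
force: [0.9, -0.0, 0.2]
gripper_width: 82.1
```

drive_tool --series '[[0, [0, 0, -45], [0, 0, 0]], [0, [0, 0, -90], [0, 0, 0]], [0, [0, 0, -105], [0, 0, 0]], [0, [0, 0, -105], [0, 0, 0]], [0, [0, 0, -105], [0, 0, 0]]]'

```text
time_s: 38.4
ee_pos: [472.8, -374.5, 234.1]
ee_rot: [-179.9, 0.1, 0.0]
force: [-0.2, -0.0, -0.7]
gripper_width: 90.9
```

```bash
python3 - <<'E'
from h import *
f=env.grab_frame('wrist');g=env.grab_frame('scene');t=env.grab_frame('top')
s=env.state();print(s['ee_pos'],s['ee_rot'],s['time_s'])
np.save('w10.npy',f,allow_pickle=True)
crop(f['image'],240,120,160,120,5,'pics/w10c.png')
cv2.imwrite('pics/s10.png',g['image'][...,::-1]);cv2.imwrite('pics/t10.png',t['image'][...,::-1])
E
```

```text
[ 472.51271898 -374.31076296  232.86580936] [-1.79848548e+02  1.76461468e-01 -2.35760029e-04] 38.55
```

View pics/w10c.png

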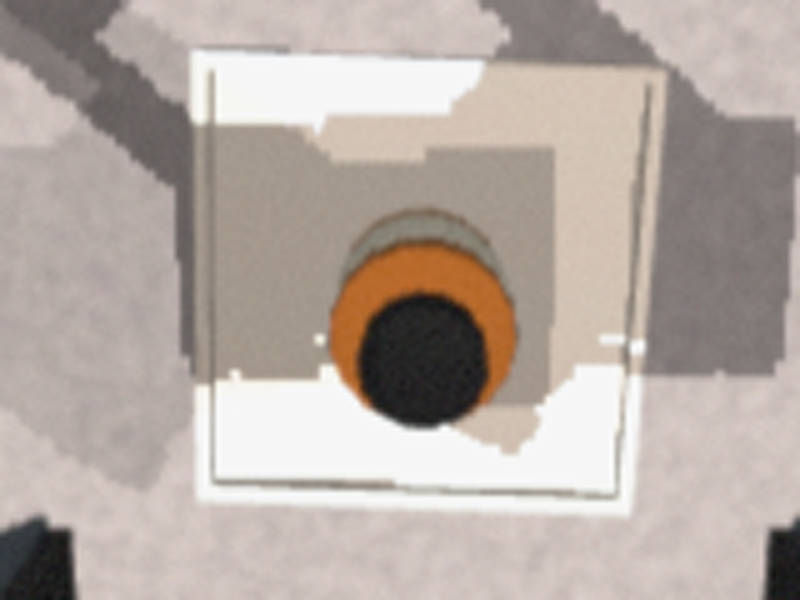

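View pics/s10.png

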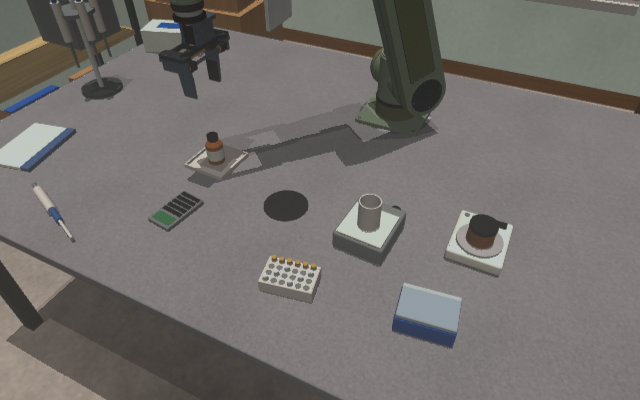

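View pics/t10.png

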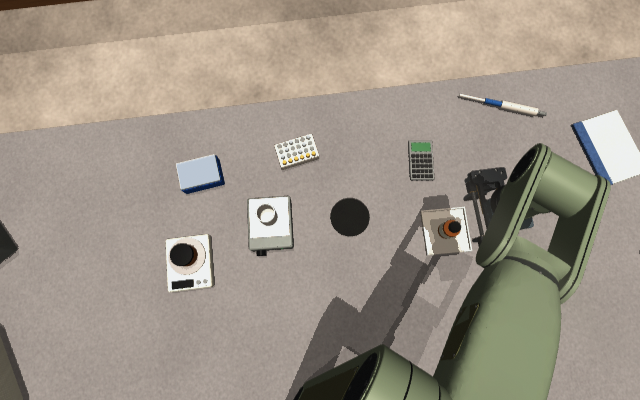

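```bash
python3 - <<'E'
from h import *
f=np.load('w10.npy',allow_pickle=True).item()
w=lambda x,y,z:bp(f,240+x/5-.4,120+y/5-.4,z)[:2].round(1)
print('cap',w(424,359,94))
c=np.array([w(*p,12) for p in[(192,50),(666,68),(631,515),(198,500)]]);print(c.mean(0))
f=np.load('w7.npy',allow_pickle=True).item()
print('jar',w(426,362,92))
E
```

```text
cap [ 473.3 -373.2]
[ 472.825 -375.4  ]
jar [493.1 372.4]
```

```bash
python3 -c "
from workcell import env
print(env.state()['qvel'].round(2)); print(env.job_done())"
```

```text
[ 0.01 -0.04 -0.44  0.02  0.07 -0.05]
the job is handed in; nothing more can be done
None
```

The swap is done and handed in at about 38.6 s of the 115 s allowed. I parked the bottle on the mat, then moved the beaker to the stirrer, the jar to the balance pan and the bottle to the spill tray.

**Placing:** I lowered each vessel until the wrist force showed contact (about 3–6 N) before opening the gripper. No vessel was dropped or tipped.

**Last checks:** the final pictures show all three vessels upright and the mat empty. The tube rack, calculator and tip box look to be where they started. The wrist camera gave these distances from the middle of each station:

| Vessel | Station | Off centre (mm) |
|---|---|---|
| Beaker | Stirrer | about 2 |
| Jar | Balance pan | about 1 |
| Bottle | Spill tray | about 2 |

**Disagreement:** the three cameras differed by up to about 9 mm on the same point, with the scene camera furthest off. I relied mainly on the wrist camera, which agreed with the arm's own reading of each gripped vessel to within about 1 mm along the jaw direction. Across the jaws I had no such check. I did not compare the bystanders' positions numerically, only by eye.

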